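Open the lamp stand for loading a dish

ROBOT

A 6-joint arm with a two-finger parallel gripper is mounted at the origin on the work surface. World frame = base frame: x ahead of the robot, y to its left, z up, the work surface at z = 0. Lengths are in m, angles in rad, forces in N, time in s.
With the tool pointing down it reaches from about 0.275 to 0.825 m from the base axis. Payload 5.2 kg.
Tool frame: the origin (TCP) lies midway between the tips of the shut fingers; the grasp point (between the pads) lies 19 mm behind it (robot.grip_depth is the distance from the TCP to the grasp point, in m); z points along the fingers, y is the line along which they close (so a half turn about z gives the same grasp; the last joint's range is limited). The gripper opens to 93 mm and grips with 3 to 60 N. Pads are 15 mm wide; open, the fingers measure 128 mm over their backs; the gripper's body (75 mm by 188 mm) begins 65 mm behind the grasp point.
Start: joints at [-1.475, 0.259, 1.535, -0, 1.348, -0.203], TCP at [0.162, -0.526, 0.219] pointing down, gripper open.
Joint ranges: [-3.14, 3.14], [-0.91, 2.08], [0.19, 2.58], [-1.22, 4.36], [0.22, 2.71], [-3.12, 3.12]. Speed limits (rad/s): [2.57, 2.57, 3.14, 3.14, 3.14, 3.14].

INTERFACE

Orientations are given as a unit quaternion [x, y, z, w].
In Python, from bench import observe, camera, calibration, robot gives the robot as it stands. The module is installed in compiled form; this text tells all that it offers.
- The arm moves only by the tool jog_arm, never from a script. Its argument "deltas" is a list of rows, each an object with "dp": the shift along the tool's x, y, z in mm, a list of three; "roll": the turn about the tool's z in rad. A call has exactly 5 rows; each row is the pose to reach, as a shift and turn from the pose commanded when the call began, along the tool's axes at that moment; what a row does not reach only later rows make up. A row lasts 1/10 s, in which the tool goes at most 50 mm and 8.59 degrees, less where a joint would pass 70% of its speed; a pose out of reach is approached as far as the arm can. A call with a gripper value outside its range is refused whole. "fingers" is the opening, from 0 (shut) to 1 (fully open), set as the call begins (left out, the last holds). The fingers move at their own pace and stop on an object; the grip force is fixed at half the most. Time passes only in rows, so rows that repeat a pose let the fingers close, or fill a call up. It gives the time, the measured TCP pose, the force, the opening and the grip force at its end, in the units of the state.
- observe(): the state, without advancing time (a new reading comes with each control period).
- camera(name): name is "scene" or "top" or "wrist"; returns the picture (480x640x3 uint8, red, green, blue); there is no depth.
- calibration(name): a dict with "camera_matrix" (3x3 intrinsics, pixels), "k1" (the pictures are not rectified: a ray, as slopes to the right and down, at radius r is drawn at 1 + k1 r^2 times it, then the intrinsics apply), "rvec" (rotation vector, rad) and "tvec" (3), from world to camera coordinates, as OpenCV has them. Camera axes: x right, y down, z forward; pixel columns grow to the right and rows downward; lengths in m; the calibration is good to about 2 mm. A picture is of the moment at which its call begins: read the wrist's pose just before it. calibration takes no time and is no camera call; for the wrist camera it gives the pose at the moment of the call.
- robot.hand_in(): hands the job in; it is judged then, once.
The state is a dict: "t": time; "joint_positions": joint angles; "qd": joint speeds; "tau": joint torques, N m; "tcp_pos": TCP position; "tool_rot": TCP orientation; "wrist_force": force on the tool from outside, world axes, zero at the start; "ft_torque": the same for the moment, N m; "width": finger opening in m; "grasp_force": force on a finger pad.
Only numpy, scipy, OpenCV 4.12 (cv2) and the standard library are available. Lean on these libraries where they do the work, as an engineer would, in place of code of your own. Each camera call takes 0.05 s, during which the arm holds its last target. There are 200 camera calls.

TASK

Open the lamp stand so that a dish can be loaded. First push the counterweighted lamp arm up by its front lip, past its balance point, so that it tips over and stays raised by itself; then push the dish carriage sideways, fully out to its stop on the left side of the stand as seen from the robot. Leave the arm raised, and do not lift or shift the dish, bottle or tip box standing around.

Things in the scene. Friction and masses are not known exactly. Their poses are not given: they have to be found in the camera images.
- stand: White lamp stand fixed to the steel bench. Origin on the bench; x points to its rear (front is -x), y to its left, z up. Base plate 30 mm high, from x = -120 to +140 mm and y = -110 to +110 mm. Two white cheeks at the rear (x = 75 to 125, y = -41 to +41 mm, 175 mm high) carry the lamp arm's hinge.
- hinge (a point): Middle of the lamp arm's hinge axis, which runs along the stand's y: at x = 100, y = 0, z = 150 mm in the stand's frame. A steel counterweight, 54 mm across, stands on a stub of the arm 68 mm above it. A black lamp head, 44 mm across, hangs 58 mm below the arm, 125 mm in front of the hinge.
- lip (a point): Middle of the lamp arm's front lip, on its axis: a black round bar 12 mm thick, 106 mm wide along the stand's y, 200 mm from the hinge axis. Behind it a flat black plate, 6 mm thick, 100 mm wide, 45 mm long, joins it to the arm's 26 mm bar. Arm lowered: it is level, the lip 150 mm above the bench, free space under it.
- lamp_arm (a joint): Angle of the lamp arm in rad: 0 lowered (level, lip at the front), growing as the lip goes up and back over the hinge; 1.31 is the upper stop. It balances at about 0.73: below that it falls back to 0, above it it tips on by itself to the stop and rests there. At 0 the lip needs about 1.5 to 3 N of upward push, less and less towards the balance point.
- carriage (a joint): Travel of the dish carriage in m towards the stand's left (+y): starts at 0 to 0.012, the stop is at 0.070. About 2 N of friction; it stays where it is left.
- carriage_end (a point): Centre of the right end face of the dish carriage, to be pushed towards the stand's +y: 100 mm wide, 31 to 61 mm above the bench, at x = -63, y = -55 mm plus the travel in the stand's frame. The carriage is a dark steel block 100 (x) by 110 (y) by 30 mm with a round 63 mm dish well, sliding on the base plate.
- dish: Bystander: small clear covered dish, 58 mm across, 15 mm high, loose on the bench in front of and to the right of the stand; origin at the centre of its underside.
- bottle: Bystander: glass bottle, 60 mm across, 120 mm high, loose, left of the stand; origin at the centre of its underside.
- tip_box: Bystander: pipette tip box, 85 x 120 x 62 mm, loose, right of the stand; origin at the centre of its underside.

How it is judged:
On the way, in this order (a step that is already met when the one before it is completed fails the run):
1. the lamp arm has tipped past its balance point and is raised at its upper stop (value of joint lamp_arm above 1.2 rad), for 0.3 s.
2. then the carriage is pushed out to its left stop (value of joint carriage above 0.065 m), for 0.2 s.
At the end, for the whole second after the job is handed in: The lamp arm stands raised and still, above 1.2 rad, by itself; the carriage is within 5 mm of its left stop; dish, bottle and tip box stand within 20 mm of where they were (value of joint lamp_arm above 1.2 rad and velocity of joint lamp_arm between -0.05 and 0.05 rad/s and value of joint carriage above 0.065 m and distance of each of dish, bottle, tip_box from where it was at the start of the episode below 0.02 m); the robot touches nothing.
It fails at once if the dish is lifted or shifted (distance of dish from where it was at the start of the episode above 0.02 m).
It fails at once if the bottle is lifted, shifted or tipped (distance of bottle from where it was at the start of the episode above 0.02 m or angle between bottle's own z axis and vertical above 0.5 rad).
It fails at once if the tip box is lifted or shifted (distance of tip_box from where it was at the start of the episode above 0.02 m).
It also fails if it takes over 58 s, if anything falls off the work surface, if the arm or the gripper's body presses on something with over 40 N, if the wrist force passes 120 N, or if a joint passes its speed limit or range.

## Working session

There is one attempt and no reset: what is moved stays moved. The work goes in short steps, Python scripts to look and compute and a tool call to move; the robot and the scene stay as the last step left them, time stands still between calls to the robot, and variables do not carry over. Pictures are saved under pics/ and viewed, at most 10 in all, crops included, and the job is handed in when it is done.

Besides the shell and the picture viewer there is one more tool, called after "Request:" as name(argument=value, ...) on one line, values as JSON. jog_arm: Moves the arm, as the interface text tells. Its arguments: {"type":"object","properties":{"deltas":{"type":"array"},"fingers":{"type":"number"}},"required":["deltas"]}

```bash
mkdir -p pics
python3 - <<'E'
from bench import observe,camera,calibration,robot
import cv2
o=observe();print(o)
for n in("scene","top"):
    cv2.imwrite(f"pics/{n}0.png",camera(n)[:,:,::-1]);print(n,calibration(n))
E
```

```text
{'t': 0.0, 'joint_positions': array([-1.47484352e+00,  2.59310477e-01,  1.53609283e+00,  2.26953692e-07,
        1.34798122e+00, -2.02823858e-01]), 'qd': array([ 4.45522905e-04,  7.53525063e-04, -4.47009412e-05, -2.18393695e-03,
        2.67523945e-04,  9.61927675e-04]), 'tau': array([ 2.91310098e-03, -4.37294519e+01, -2.84003001e+01,  7.23768678e-02,
        4.12070914e-02, -1.41761748e-04]), 'tcp_pos': array([ 0.1618496 , -0.52507375,  0.2178313 ]), 'tool_rot': array([ 9.88861907e-01,  1.48833219e-01,  4.79625319e-05, -8.94651440e-04]), 'wrist_force': array([-0.22506577,  0.72696547, -0.60018869]), 'ft_torque': array([-0.01288762, -0.01570744,  0.02774227]), 'grasp_force': 0.0, 'width': 0.09303364999379159}
scene {'camera_matrix': array([[503.25448544,   0.        , 319.62686895],
       [  0.        , 503.25448544, 238.41068292],
       [  0.        ,   0.        ,   1.        ]]), 'k1': 0.04248921314606824, 'rvec': array([ 2.04318837,  1.42619214, -0.52984984]), 'tvec': array([-0.25253457, -0.35054072,  1.60484142])}
top {'camera_matrix': array([[495.26456129,   0.        , 322.94534951],
       [  0.        , 495.26456129, 244.90063626],
       [  0.        ,   0.        ,   1.        ]]), 'k1': 0.03232221966532693, 'rvec': array([ 2.20915888, -2.17297013,  0.05894515]), 'tvec': array([0.04842025, 0.63845797, 1.16398559])}
```

View pics/scene0.png

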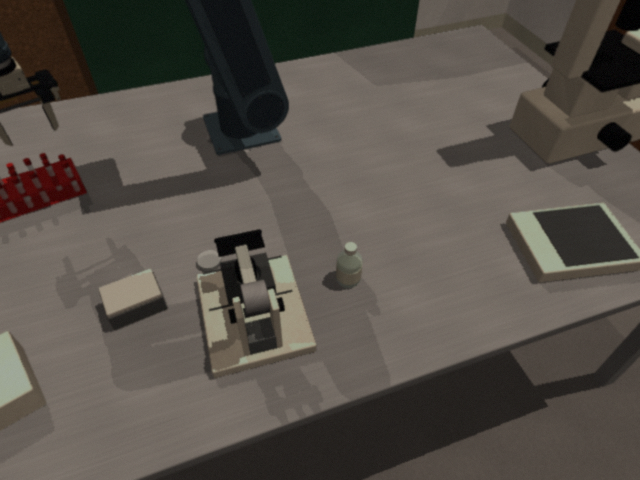

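View pics/top0.png

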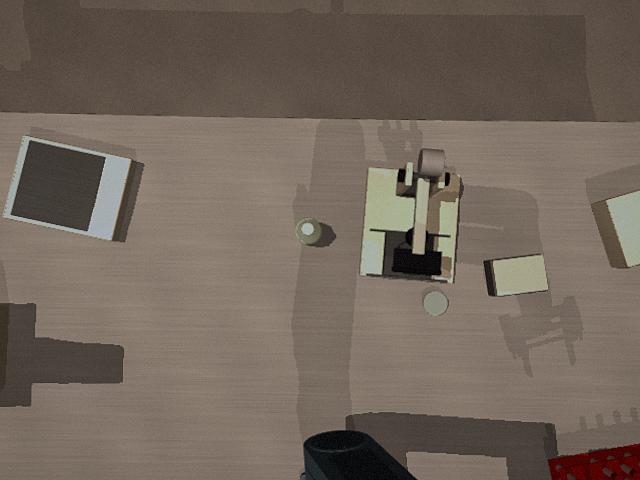

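The scene picture shows the stand around (255,300), with the bottle at (348,265), the tip box at (132,297) and the dish at (208,262). The top picture shows the stand's base corners near (369,167), (461,174), (455,283) and (360,275). The dish is at (435,303), the tip box at (518,275) and the bottle at (308,231).

Run:
```python
import cv2
a=cv2.imread("pics/top0.png")[135:325,290:560]
a=cv2.resize(a,None,fx=2.95,fy=2.95,interpolation=cv2.INTER_CUBIC)
a=cv2.convertScaleAbs(a,alpha=1.4,beta=15)
cv2.imwrite("pics/topc.png",a);print(a.shape)
```

```text
(560, 796, 3)
```

View pics/topc.png

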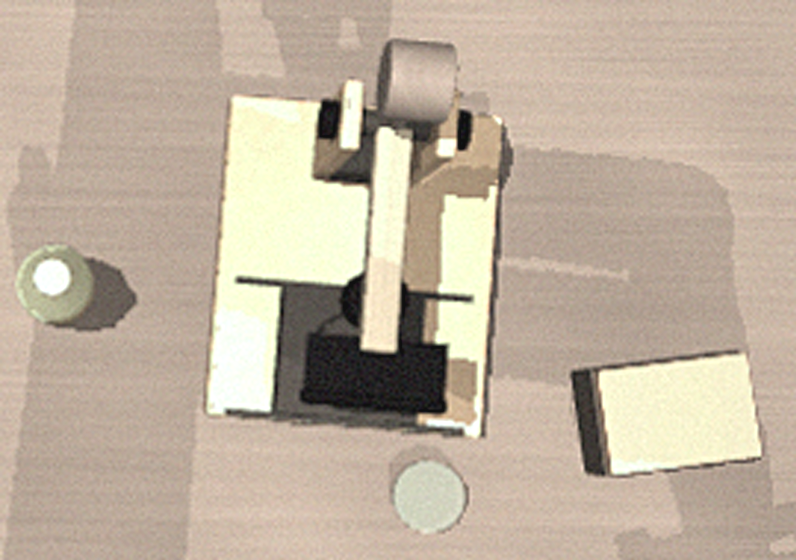

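In the crop, the base-plate corners are at (231,96), (503,115), (483,437) and (206,413). The lip's front edge runs from (302,402) to (445,410), and the carriage's left edge is at about (279,300). The two thin lines are slide rails. The dish is at (430,496), the bottle cap at (52,277), and the tip box top has corners (597,372), (745,352), (762,458) and (610,474).

```bash
cat > h.py <<'E'
from bench import observe,camera,calibration,robot
import cv2,numpy as np
from scipy.optimize import least_squares
from scipy.spatial.transform import Rotation as R
def D(c): return np.array([c["k1"],0,0,0,0.])
def proj(c,P): return cv2.projectPoints(np.array(P,float).reshape(-1,1,3),c["rvec"],c["tvec"],c["camera_matrix"],D(c))[0][:,0]
def ray(c,px,z):
    u=cv2.undistortPoints(np.array(px,float).reshape(-1,1,2),c["camera_matrix"],D(c))[:,0]
    M=cv2.Rodrigues(c["rvec"])[0]; o=-M.T@c["tvec"]
    d=np.c_[u,np.ones(len(u))]@M
    return o+d*((z-o[2])/d[:,2])[:,None]
def crop(p): return np.array(p,float)/2.95+[290-.33,135-.33]
def stand(pose,P):
    x,y,a=pose; P=np.array(P,float).reshape(-1,3)
    return np.c_[x+np.cos(a)*P[:,0]-np.sin(a)*P[:,1], y+np.sin(a)*P[:,0]+np.cos(a)*P[:,1],P[:,2]]
E
python3 - <<'E'
from h import *
np.set_printoptions(precision=4,suppress=True)
c=calibration("top")
px=crop([[231,96],[503,115],[483,437],[206,413],[302,400],[445,409]])
P=np.array([[.14,.11,.03],[.14,-.11,.03],[-.12,-.11,.03],[-.12,.11,.03],[-.106,.053,.15],[-.106,-.053,.15]])
f=lambda p:(proj(c,stand(p,P))-px).ravel()
s=least_squares(f,[.55,-.2,0],loss="soft_l1");print(s.x,f(s.x).reshape(-1,2))
p=s.x;np.save("pose.npy",p)
print("dish",ray(c,crop([[430,496]]),.015),"bottle",ray(c,crop([[52,277]]),.12))
print("box",ray(c,crop([[597,372],[745,352],[762,458],[610,474]]),.062))
print("car left edge",ray(c,crop([[279,300],[274,405]]),.061))
print("lip,hinge,carr",stand(p,[[-.1,0,.15],[.1,0,.15],[-.063,-.055,.046]]))
s=calibration("scene");print("scene check corners",proj(s,stand(p,P)),proj(s,stand(p,[[-.063,-.055,.046]])))
w=calibration("wrist");o=observe();M=cv2.Rodrigues(w["rvec"])[0];print("wrist cam",-M.T@w["tvec"],M[2], R.from_quat(o["tool_rot"]).as_matrix())
E
```

```text
[ 0.6803 -0.1459 -0.0633] [[-0.0926 -1.2859]
 [ 0.2473 -0.6219]
 [-0.1902 -0.3194]
 [ 0.096   0.2533]
 [-0.9613  0.4213]
 [ 0.827   1.4211]]
dish [[ 0.5046 -0.21    0.015 ]] bottle [[0.667  0.0934 0.12  ]]
box [[ 0.6051 -0.3279  0.062 ]
 [ 0.6225 -0.4412  0.062 ]
 [ 0.5412 -0.4533  0.062 ]
 [ 0.5267 -0.3375  0.062 ]]
car left edge [[ 0.6571 -0.0819  0.061 ]
 [ 0.5753 -0.0788  0.061 ]]
lip,hinge,carr [[ 0.5805 -0.1396  0.15  ]
 [ 0.7801 -0.1522  0.15  ]
 [ 0.614  -0.1968  0.046 ]]
scene check corners [[316.3648 344.876 ]
 [211.4452 372.7523]
 [194.7369 273.9112]
 [286.058  253.5467]
 [260.3433 229.128 ]
 [212.3386 239.2181]] [[221.284  283.3402]]
wrist cam [ 0.2415 -0.5011  0.3842] [-0.2859 -0.0872 -0.9543] [[ 0.9557  0.2944 -0.0002]
 [ 0.2944 -0.9557  0.0017]
 [ 0.0003 -0.0016 -1.    ]]
```

The pose fit residuals are about 1 px, so stand ≈ (0.680, -0.146) with yaw -0.063. The tool stays pointing down. I will press the shut fingers against the front of the lip, lift by friction, and follow the lip's arc.

Request:
jog_arm(deltas=[{"dp":[35,-20,0],"roll":0},{"dp":[70,-40,0],"roll":0},{"dp":[105,-59,0],"roll":0},{"dp":[140,-79,0],"roll":0},{"dp":[175,-99,0],"roll":0}], fingers=0)

```text
t: 0.6
tcp_pos: [0.3007, -0.378, 0.2183]
tool_rot: [0.989, 0.149, -0.0, -0.0]
wrist_force: [0.1, -0.7, 0.2]
width: 0.0574
grasp_force: 0.0
```

Request:
jog_arm(deltas=[{"dp":[35,-20,0],"roll":0},{"dp":[70,-40,0],"roll":0},{"dp":[105,-59,0],"roll":0},{"dp":[140,-79,0],"roll":0},{"dp":[175,-99,0],"roll":0}])

```text
t: 1.1
tcp_pos: [0.4389, -0.2318, 0.2184]
tool_rot: [0.989, 0.149, -0.0, -0.0]
wrist_force: [1.3, -0.2, -0.1]
width: 0.0174
grasp_force: 0.0
```

Request:
jog_arm(deltas=[{"dp":[30,-17,0],"roll":0.1},{"dp":[60,-34,0],"roll":0.2},{"dp":[90,-50,0],"roll":0.3},{"dp":[110,-62,0],"roll":0.362},{"dp":[110,-62,0],"roll":0.362}])

```text
t: 1.6
tcp_pos: [0.5262, -0.1394, 0.2181]
tool_rot: [1.0, -0.03, -0.0, -0.001]
wrist_force: [-0.6, 0.6, -0.3]
width: 0.0008
grasp_force: 0.0
```

Request:
jog_arm(deltas=[{"dp":[0,0,30],"roll":0},{"dp":[0,0,60],"roll":0},{"dp":[0,0,90],"roll":0},{"dp":[10,0,98],"roll":0},{"dp":[25,0,98],"roll":0}])

```text
t: 2.1
tcp_pos: [0.5488, -0.1435, 0.1193]
tool_rot: [0.999, -0.032, -0.002, -0.001]
wrist_force: [-0.3, 0.3, 0.4]
width: 0.0007
grasp_force: 0.0
```

Request:
jog_arm(deltas=[{"dp":[3,0,0],"roll":0},{"dp":[6,0,0],"roll":0},{"dp":[9,0,0],"roll":0},{"dp":[12,0,0],"roll":0},{"dp":[15,0,0],"roll":0}])

```text
t: 2.6
tcp_pos: [0.5621, -0.1442, 0.1211]
tool_rot: [1.0, -0.031, -0.003, 0.0]
wrist_force: [-17.4, -0.4, 12.0]
width: -0.0001
grasp_force: 8.5
```

Request:
jog_arm(deltas=[{"dp":[2,0,-6],"roll":0},{"dp":[3,0,-12],"roll":0},{"dp":[4,0,-20],"roll":0},{"dp":[5,0,-28],"roll":0},{"dp":[6,0,-36],"roll":0}])

```text
t: 3.1
tcp_pos: [0.5646, -0.1443, 0.1549]
tool_rot: [0.999, -0.032, -0.007, -0.001]
wrist_force: [-14.7, -1.4, -0.0]
width: 0.0004
grasp_force: 7.4
```

Run:
```python
from h import *
print(observe()["wrist_force"])
a=np.hstack([cv2.resize(camera(n)[r:r+130,c:c+130,::-1],(400,400),interpolation=cv2.INTER_CUBIC) for n,r,c in(("scene",190,180),)] + [cv2.resize(camera("wrist")[:,:,::-1],(400,400))])
cv2.imwrite("pics/c1.png",cv2.convertScaleAbs(a,alpha=1.4,beta=15))
```

```text
[-14.73332253  -1.42696129  -0.01624075]
```

View pics/c1.png

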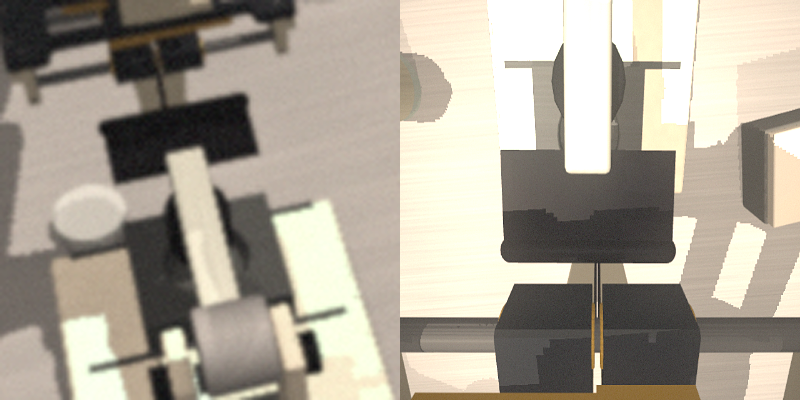

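The lip has risen by about 8 px in the scene view, to around (260,221), so friction lifting works. I continue along the arc.

Request:
jog_arm(deltas=[{"dp":[4,0,-10],"roll":0},{"dp":[7,0,-21],"roll":0},{"dp":[11,0,-32],"roll":0},{"dp":[16,0,-43],"roll":0},{"dp":[22,0,-54],"roll":0}])

```text
t: 3.7
tcp_pos: [0.5812, -0.1454, 0.2097]
tool_rot: [0.999, -0.032, -0.013, -0.001]
wrist_force: [-38.3, 0.2, 15.7]
width: 0.0007
grasp_force: 19.1
```

Request:
jog_arm(deltas=[{"dp":[0,0,-12],"roll":0},{"dp":[3,0,-24],"roll":0},{"dp":[9,0,-35],"roll":0},{"dp":[16,0,-45],"roll":0},{"dp":[24,0,-54],"roll":0}])

```text
t: 4.2
tcp_pos: [0.6169, -0.1476, 0.2659]
tool_rot: [1.0, -0.032, 0.0, 0.0]
wrist_force: [-1.6, 0.3, 2.2]
width: 0.0004
grasp_force: 1.0
```

Request:
jog_arm(deltas=[{"dp":[8,0,-6],"roll":0},{"dp":[16,0,-11],"roll":0},{"dp":[24,0,-15],"roll":0},{"dp":[32,0,-18],"roll":0},{"dp":[40,0,-20],"roll":0}])

```text
t: 4.7
tcp_pos: [0.6574, -0.1501, 0.2851]
tool_rot: [1.0, -0.032, 0.0, 0.0]
wrist_force: [-0.4, -0.3, 0.8]
width: 0.0005
grasp_force: 0.0
```

Run:
```python
from h import *
a=camera("scene")[170:370,150:350,::-1]
cv2.imwrite("pics/c2.png",cv2.convertScaleAbs(cv2.resize(a,(600,600),interpolation=cv2.INTER_CUBIC),alpha=1.4,beta=15))
```

```text
(no output)
```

View pics/c2.png

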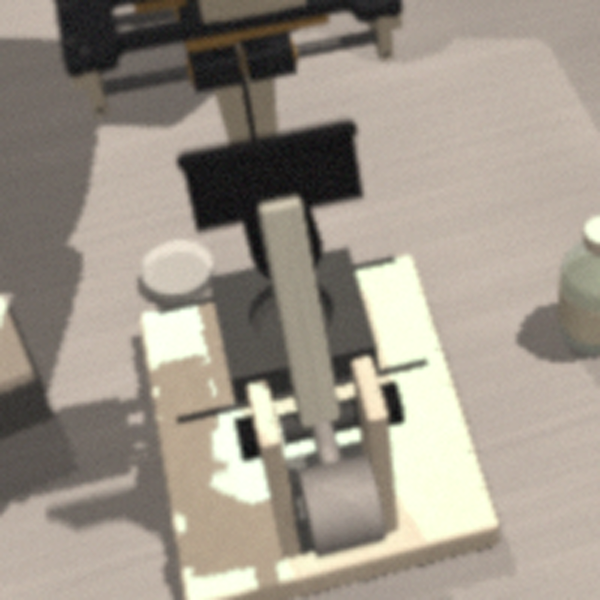

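The arm looks tipped over: the counterweight is down behind the cheeks, and the lip ends are at crop (185,160) and (352,126). I check this against a projection and work out the moves to the carriage.

Run:
```python
from h import *
p=np.load("pose.npy");s=calibration("scene")
for th in(.8,1.0,1.2,1.31):
    P=[[.1-.2*np.cos(th),y,.15+.2*np.sin(th)] for y in(.053,-.053)]
    print(th,((proj(s,stand(p,P))-[150,170])*3).round())
o=observe();T=o["tcp_pos"];d=R.from_quat(o["tool_rot"]).as_matrix().T@(stand(p,[[-.085,-.1,.045]])[0]-T)
print(o["t"],T,d*1000)
```

```text
0.8 [[335.  99.]
 [169. 133.]]
1.0 [[343. 105.]
 [170. 140.]]
1.2 [[354. 124.]
 [174. 161.]]
1.31 [[361. 141.]
 [177. 178.]]
4.75 [ 0.65841918 -0.15015325  0.2849649 ] [-63.76496952  94.31977666 239.87964587]
```

The picture matches an angle of about 1.2 rad, still tipping on. I retreat, move right, then go down beside the carriage.

Request:
jog_arm(deltas=[{"dp":[-30,0,0],"roll":0},{"dp":[-64,0,0],"roll":0},{"dp":[-64,35,0],"roll":0},{"dp":[-64,70,0],"roll":0},{"dp":[-64,95,0],"roll":0}])

```text
t: 5.25
tcp_pos: [0.5864, -0.2425, 0.2848]
tool_rot: [0.999, -0.032, 0.0, 0.0]
wrist_force: [-0.7, 0.4, 0.3]
width: 0.0006
grasp_force: 0.0
```

Request:
jog_arm(deltas=[{"dp":[0,0,40],"roll":0},{"dp":[0,0,80],"roll":0},{"dp":[0,0,120],"roll":0},{"dp":[0,0,150],"roll":0},{"dp":[0,0,160],"roll":0}])

```text
t: 5.75
tcp_pos: [0.5848, -0.2396, 0.1207]
tool_rot: [0.999, -0.032, -0.003, -0.002]
wrist_force: [-0.2, 0.0, 0.1]
width: 0.0005
grasp_force: 0.0
```

Run:
```python
from h import *
p=np.load("pose.npy");o=observe();T=o["tcp_pos"];d=R.from_quat(o["tool_rot"]).as_matrix().T@(stand(p,[[-.085,-.1,.045]])[0]-T)
print(o["t"],T,d*1000)
a=camera("scene")[170:370,130:330,::-1]
b=camera("wrist")[:,:,::-1]
a=np.hstack([cv2.resize(a,(400,400),interpolation=cv2.INTER_CUBIC),cv2.resize(b,(400,400))])
cv2.imwrite("pics/c3.png",cv2.convertScaleAbs(a,alpha=1.3,beta=15))
```

```text
5.75 [ 0.58476513 -0.23957883  0.12065618] [ 4.9180676   0.70415073 75.62598487]
```

View pics/c3.png

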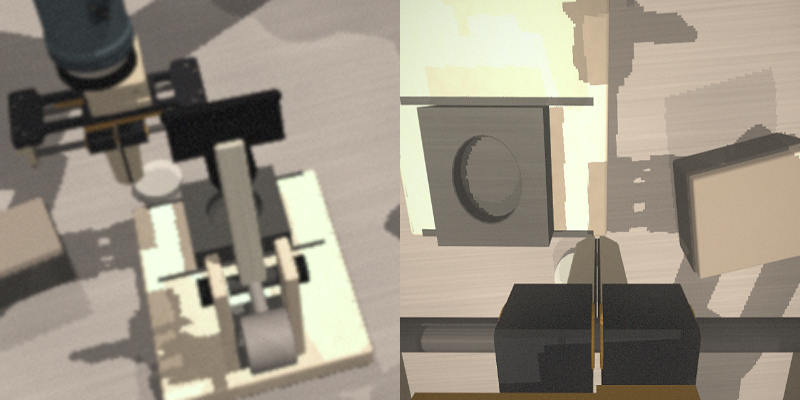

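The lamp arm stands raised. The carriage's right face runs from wrist-view (552,105) to (552,245), the finger tip is at (598,238), and the dish is behind at (562,265). I lower beside the end face.

Request:
jog_arm(deltas=[{"dp":[8,0,20],"roll":0},{"dp":[8,0,40],"roll":0},{"dp":[8,0,60],"roll":0},{"dp":[8,0,74],"roll":0},{"dp":[8,0,75],"roll":0}])

```text
t: 6.35
tcp_pos: [0.5947, -0.2412, 0.0493]
tool_rot: [1.0, -0.032, -0.0, -0.0]
wrist_force: [-0.1, 0.0, -0.6]
width: 0.0004
grasp_force: 0.0
```

Request:
jog_arm(deltas=[{"dp":[0,-10,0],"roll":0},{"dp":[0,-20,0],"roll":0},{"dp":[0,-27,0],"roll":0},{"dp":[0,-34,0],"roll":0},{"dp":[0,-40,0],"roll":0}])

```text
t: 6.85
tcp_pos: [0.5979, -0.2011, 0.0505]
tool_rot: [1.0, -0.031, 0.001, 0.001]
wrist_force: [-0.3, -1.3, 1.0]
width: 0.0003
grasp_force: 0.9
```

Request:
jog_arm(deltas=[{"dp":[0,-8,3],"roll":0},{"dp":[0,-17,5],"roll":0},{"dp":[0,-26,5],"roll":0},{"dp":[0,-36,5],"roll":0},{"dp":[0,-46,5],"roll":0}])

```text
t: 7.35
tcp_pos: [0.6003, -0.1546, 0.0444]
tool_rot: [0.999, -0.032, -0.0, -0.0]
wrist_force: [1.3, -1.2, -1.1]
width: 0.0007
grasp_force: 0.9
```

Request:
jog_arm(deltas=[{"dp":[0,-4,0],"roll":0},{"dp":[0,-8,0],"roll":0},{"dp":[0,-11,0],"roll":0},{"dp":[0,-13,0],"roll":0},{"dp":[0,-15,0],"roll":0}])

```text
t: 7.85
tcp_pos: [0.601, -0.1411, 0.0445]
tool_rot: [1.0, -0.032, -0.0, 0.001]
wrist_force: [-0.5, -8.6, -2.4]
width: 0.0004
grasp_force: 4.1
```

Request:
jog_arm(deltas=[{"dp":[0,-1,0],"roll":0},{"dp":[0,-3,0],"roll":0},{"dp":[0,-3,0],"roll":0},{"dp":[0,-3,0],"roll":0},{"dp":[0,-3,0],"roll":0}])

```text
t: 8.35
tcp_pos: [0.601, -0.1411, 0.0446]
tool_rot: [0.999, -0.032, -0.0, 0.002]
wrist_force: [-2.9, -12.1, -2.7]
width: 0.0005
grasp_force: 5.9
```

Request:
jog_arm(deltas=[{"dp":[0,10,0],"roll":0},{"dp":[0,25,0],"roll":0},{"dp":[0,45,0],"roll":0},{"dp":[0,65,0],"roll":0},{"dp":[0,80,0],"roll":0}])

```text
t: 8.85
tcp_pos: [0.5963, -0.2193, 0.0447]
tool_rot: [0.999, -0.032, 0.0, 0.0]
wrist_force: [0.4, 0.1, -0.2]
width: 0.0006
grasp_force: 0.0
```

Request:
jog_arm(deltas=[{"dp":[0,0,-30],"roll":0},{"dp":[0,0,-70],"roll":0},{"dp":[0,0,-110],"roll":0},{"dp":[-40,0,-140],"roll":0},{"dp":[-80,0,-150],"roll":0}])

```text
t: 9.35
tcp_pos: [0.5177, -0.2139, 0.1982]
tool_rot: [1.0, -0.031, 0.003, 0.002]
wrist_force: [-0.2, -0.2, -0.3]
width: 0.0005
grasp_force: 0.0
```

Request:
jog_arm(deltas=[{"dp":[-40,0,0],"roll":0},{"dp":[-80,0,0],"roll":0},{"dp":[-120,0,0],"roll":0},{"dp":[-120,0,0],"roll":0},{"dp":[-120,0,0],"roll":0}])

```text
t: 9.85
tcp_pos: [0.3967, -0.2054, 0.1953]
tool_rot: [0.999, -0.032, 0.001, 0.0]
wrist_force: [0.5, 0.5, 0.2]
width: 0.0002
grasp_force: 0.0
```

Run:
```python
from h import *
p=np.load("pose.npy");s=calibration("top")
q=lambda P:((proj(s,stand(p,P))-[290-.33,135-.33])*2.95).round()
print("carriage top corners at .070",q([[-.013,.125,.061],[-.113,.125,.061],[-.113,.015,.061],[-.013,.015,.061]]))
a=camera("top")[135:325,290:560,::-1]
cv2.imwrite("pics/c4.png",cv2.convertScaleAbs(cv2.resize(a,None,fx=2.95,fy=2.95,interpolation=cv2.INTER_CUBIC),alpha=1.4,beta=15))
```

```text
carriage top corners at .070 [[200. 276.]
 [191. 403.]
 [332. 415.]
 [341. 287.]]
```

View pics/c4.png

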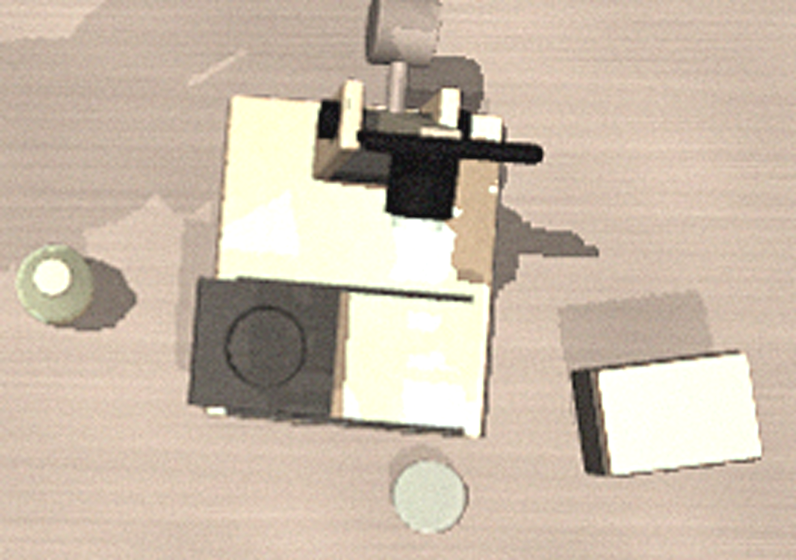

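The carriage's left edge, at (200,278) to (190,403), matches the prediction for its 70 mm stop. The lamp arm is raised. The dish (430,496), bottle (52,277) and tip box are unmoved, and the robot is clear.

```bash
python3 -c "
from bench import robot
print(robot.hand_in())"
```

```text
the job is handed in; nothing more can be done
None
```

The job is handed in; the verdict was not shown. In the last top view the lamp arm stands raised by itself, the carriage is out at its left stop, and the dish, bottle and tip box are where they were.

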